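Clamp the stockpot lid by counted quarter turns

TASK

The stockpot's lid is on, but its three clamp levers are still loose. Beginning with the red-handled lever and going round the rim clockwise as seen from above, swing each lever clockwise until you feel it bite and then just one quarter turn further, finishing each one before tightening the next. Handle the levers gently, do not overtighten any of them, and leave everything else where it stands.

Things in the scene. Friction and masses are not known exactly. Their poses are not given: they have to be found in the camera images.
- pot: squat stainless stockpot with clamped steel lid, 208 mm across, heavy, does not move; lid top 104 mm above the table. Origin: centre of its underside. Three clamps stand on the lid, their axes 66 mm from the pot's centre: clamp 1 in the pot's +x direction, 2 and 3 each 120 degrees further CLOCKWISE seen from above. One, two, three brass studs beside them show the order
- axis1 (a point): point on the vertical turning axis of clamp 1, 157 mm above the table, level with its handle's grip point (the steel boss itself ends 139 mm above the table)
- grip1 (a point): grip point of the red upright handle on the end of clamp lever 1, 40 mm from axis1. The handle is a round sleeve 16 to 19 mm thick, spinning freely on its pin, from 132 to 175 mm above the table; the steel lever lies just below. Pinch it from above (under 50 N a finger) or push it, and carry it round the axis
- lever1 (a joint): angle of clamp lever 1, rad, growing CLOCKWISE from above, end stop 3.7. At 0 the lever points 1.65 rad counterclockwise of the line from pot centre to axis1. Starts at 0 to 0.3 and runs loose (0.5 N at the handle) up to a hidden bite between 0.5 and 1.75, different each time; past it it takes 6 to 10 N at the handle, evenly, and stays where left
- seat1 (a point): point on the seat screw hidden in the boss of clamp 1, 2 mm off the axis. It rests while the lever runs loose and turns with it after the bite, only 2.8 mm in a quarter turn (1.57 rad): too little to find the bite by its reading, so feel the force at the handle
- axis2 (a point): point on the vertical turning axis of clamp 2, 157 mm above the table, level with its handle's grip point (the steel boss itself ends 139 mm above the table)
- grip2 (a point): grip point of the black upright handle on the end of clamp lever 2, 40 mm from axis2. The handle is a round sleeve 16 to 19 mm thick, spinning freely on its pin, from 132 to 175 mm above the table; the steel lever lies just below. Pinch it from above (under 50 N a finger) or push it, and carry it round the axis
- lever2 (a joint): angle of clamp lever 2, rad, growing CLOCKWISE from above, end stop 3.7. At 0 the lever points 1.65 rad counterclockwise of the line from pot centre to axis2. Starts at 0 to 0.3 and runs loose (0.5 N at the handle) up to a hidden bite between 0.5 and 1.75, different each time; past it it takes 6 to 10 N at the handle, evenly, and stays where left
- seat2 (a point): point on the seat screw hidden in the boss of clamp 2, 2 mm off the axis. It rests while the lever runs loose and turns with it after the bite, only 2.8 mm in a quarter turn (1.57 rad): too little to find the bite by its reading, so feel the force at the handle
- axis3 (a point): point on the vertical turning axis of clamp 3, 157 mm above the table, level with its handle's grip point (the steel boss itself ends 139 mm above the table)
- grip3 (a point): grip point of the black upright handle on the end of clamp lever 3, 40 mm from axis3. The handle is a round sleeve 16 to 19 mm thick, spinning freely on its pin, from 132 to 175 mm above the table; the steel lever lies just below. Pinch it from above (under 50 N a finger) or push it, and carry it round the axis
- lever3 (a joint): angle of clamp lever 3, rad, growing CLOCKWISE from above, end stop 3.7. At 0 the lever points 1.65 rad counterclockwise of the line from pot centre to axis3. Starts at 0 to 0.3 and runs loose (0.5 N at the handle) up to a hidden bite between 0.5 and 1.75, different each time; past it it takes 6 to 10 N at the handle, evenly, and stays where left
- seat3 (a point): point on the seat screw hidden in the boss of clamp 3, 2 mm off the axis. It rests while the lever runs loose and turns with it after the bite, only 2.8 mm in a quarter turn (1.57 rad): too little to find the bite by its reading, so feel the force at the handle
- measuring_cup: steel measuring cup, 74x103x74 mm, a bystander; origin at the centre of its underside
- squeeze_bottle: white squeeze bottle with red nozzle, 184 mm tall, a bystander; origin at the centre of its underside
- timer: white kitchen timer with red dial, 94x68x34 mm, lying on its back, a bystander; origin at the centre of its underside
- tape_roll: roll of beige tape, 106 mm across, 25 mm high, a bystander; origin at the centre of its underside

How it is judged:
By the outcome, as a careful person would: the job done as asked, in the order asked, and still so for the second after the job is handed in, with the robot touching nothing.
It also fails if it takes over 69 s, if anything falls off the work surface, if the arm or the gripper's body presses on something with over 40 N, if the wrist force passes 120 N, or if a joint passes its speed limit or range.

ROBOT

A 7-joint arm with a two-finger parallel gripper is mounted at the origin on a cart in front of the work surface, level with it; the furniture and walls round the work are solid. World frame = base frame: x ahead of the robot, y to its left, z up, the work surface at z = 0. Lengths are in m, angles in rad, forces in N, time in s.
With the tool pointing down it reaches from about 0.4 to 0.85 m from the base axis. Payload 10.4 kg.
Tool frame: the origin (TCP) lies on the centre line of the jaws, within the pads' length; the fingertips stand r.finger_overhang ahead of it and the grasp point (between the pads) lies 5 mm behind it (r.finger_overhang is the distance from the TCP to the fingertips, in m); z points along the fingers, y is the line along which they close (so a half turn about z gives the same grasp; the last joint's range is limited). The gripper opens to 87 mm and grips with 3 to 60 N. Pads are 19 mm wide; open, the fingers measure 117 mm over their backs; the gripper's body (75 mm by 190 mm) begins 51 mm behind the grasp point.
Start: joints at [-1.179, 0.332, -0.065, 1.46, 0.022, 1.35, -0.088], TCP at [0.252, 0.572, 0.237] pointing down, gripper open.
Joint ranges: [-2.6, 2.6], [-0.5, 2.12], [-1.47, 1.34], [0.16, 2.42], [-1.27, 4.41], [0.06, 2.06], [-2.6, 2.6]. Speed limits (rad/s): [2.22, 2.22, 2.79, 2.79, 3.14, 3.14, 3.14].

INTERFACE

Orientations are given as a unit quaternion [x, y, z, w].
In Python, from bench import read_state, viewer, r gives the robot as it stands.
- The arm moves only by the tool carry_out, never from a script. Its argument "moves" is a list of rows, each a list of 6 numbers: the shift along the tool's x, y, z in units of 40 mm (1.0 is 40 mm), then the turn, a rotation vector about the tool's x, y, z in units of 8 degrees (1.0 is 8 degrees). A call has 1 to 20 rows; each row shifts and turns the commanded pose from where the row before left it, along the tool's axes as they then stand; what a row does not reach is not made up. A row lasts 1/8 s, in which the tool goes at most 62.5 mm and 10.7 degrees, less where a joint would pass 70% of its speed; a pose out of reach is approached as far as the arm can. A call is refused whole if a number of a shift passes 1 or a number of a turn 1, either way. A call with a gripper value outside its range is refused whole. "fingers" is the finger opening in mm, from 0 to 87, set as the call begins (left out, the last holds). The fingers move at their own pace and stop on an object; "force" is the grip in N (left out, the last holds). Time passes only in rows, so rows that do not move let the fingers close. It gives the time, the measured TCP pose, the force, the opening and the grip force at its end, in the units of the state.
- read_state(): the state, without advancing time (a new reading comes with each control period).
- viewer.camera(name): name is "scene" or "top" or "wrist"; returns a dict with "pixels" (480x640x3 uint8, red, green, blue), "range_z" (480x640 float32, m along the optical axis (not along the pixel's ray), 0 where there is no reading), "fx", "fy", "cx", "cy" (pixels), "k1" (the pictures are not rectified: a ray, as slopes to the right and down, at radius r is drawn at 1 + k1 r^2 times it, then the intrinsics apply), "xyz" and "orientation" of the camera in the world. Camera axes: x right, y down, z forward; pixel columns grow to the right and rows downward; lengths in m; the calibration is good to about 2 mm. A picture is of the moment at which its call begins.
- r.close_job(): hands the job in; it is judged then, once.
The state is a dict: "time": time; "joint_positions": joint angles; "joint_vel": joint speeds; "joint_torque": joint torques, N m; "ee_pos": TCP position; "eef_rot": TCP orientation; "ft_force": force on the tool from outside, world axes, zero at the start; "torque": the same for the moment, N m; "width": finger opening in m; "grip_force": force on a finger pad.
Only numpy, scipy, OpenCV 4.12 (cv2) and the standard library are available. Lean on these libraries where they do the work, as an engineer would, in place of code of your own. Each camera call takes 0.05 s, during which the arm holds its last target. There are 200 camera calls.

## Working session

There is one attempt and no reset: what is moved stays moved. The work goes in short steps, Python scripts to look and compute and a tool call to move; the robot and the scene stay as the last step left them, time stands still between calls to the robot, and variables do not carry over. Pictures are saved under pics/ and viewed, at most 10 in all, crops included, and the job is handed in when it is done.

Besides the shell and the picture viewer there is one more tool, called as name(argument=value, ...), one argument or row to a line, values as JSON. carry_out: Moves the arm, as the interface text tells. Its arguments: {"type":"object","properties":{"moves":{"type":"array","items":{"type":"array","items":{"type":"number"}}},"fingers":{"type":"number"},"force":{"type":"number"}},"required":["moves"]}

```bash
ls; mkdir -p pics
cat > h.py <<'E'
import numpy as np, cv2
from scipy.spatial.transform import Rotation as R
from bench import read_state, viewer, r
def shot(n,f):
    c=viewer.camera(n); cv2.imwrite('pics/'+f,c['pixels'][:,:,::-1]); np.save('pics/'+f+'.npy',c,allow_pickle=True); return c
def ray(c,u,v):
    K=np.array([[c['fx'],0,c['cx']],[0,c['fy'],c['cy']],[0,0,1.]])
    p=cv2.undistortPoints(np.array([[[u,v]]],float),K,np.array([c['k1'],0,0,0.]))[0,0]
    return np.array(c['xyz']),R.from_quat(c['orientation']).apply([p[0],p[1],1])
def onz(c,u,v,z):
    o,d=ray(c,u,v); return o+d*(z-o[2])/d[2]
E
python3 - <<'E'
from h import *
for n in('scene','top'):
    c=shot(n,n+'1.png'); print(n,c['xyz'],c['orientation'],c['fx'],c['k1'])
s=read_state(); print(s, r.finger_overhang)
E
```

```text
pics
scene [-0.30198824 -0.33110035  1.26093433] [ 0.81750897 -0.45452032  0.17398774 -0.30792634] 580.3074411683872 -0.09977062077815185
top [0.45105562 0.18409328 1.2586175 ] [-0.7051405   0.70789668 -0.02327211  0.03343015] 439.365568383698 -0.04184258311921913
{'time': 0.1, 'joint_positions': array([-1.17860255,  0.3328295 , -0.06469817,  1.4608494 ,  0.02161947,
        1.34992147, -0.08847552]), 'joint_vel': array([-6.82924664e-04, -1.79670266e-04,  4.46539548e-05, -2.27451236e-03,
       -7.56604313e-05,  2.11392003e-04,  1.13894043e-04]), 'joint_torque': array([ 1.25560637e-03, -6.24541354e+01,  2.46653898e-02, -3.90718853e+01,
       -6.13678806e-02,  3.65566649e-02,  5.67198947e-05]), 'ee_pos': array([0.25175127, 0.5716903 , 0.23582428]), 'eef_rot': array([ 2.05890685e-01,  9.78574778e-01, -6.48730739e-04, -9.61203783e-05]), 'ft_force': array([ 1.08295261,  0.23607904, -0.82879481]), 'torque': array([-0.0394024 ,  0.03242211, -0.02131798]), 'grip_force': 0.0, 'width': 0.08702795411888484} 0.014
```

View pics/scene1.png

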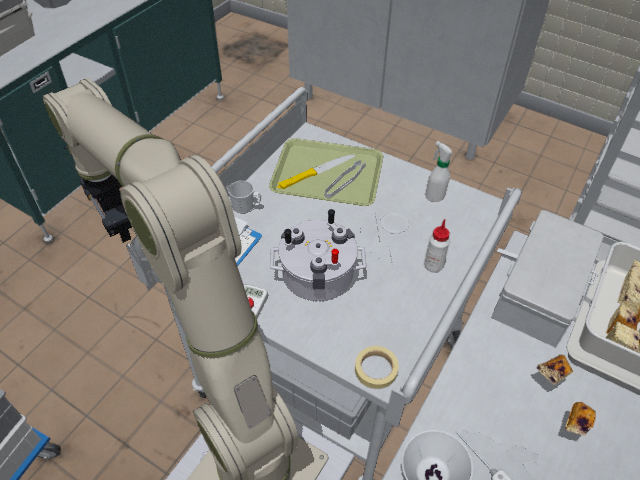

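View pics/top1.png

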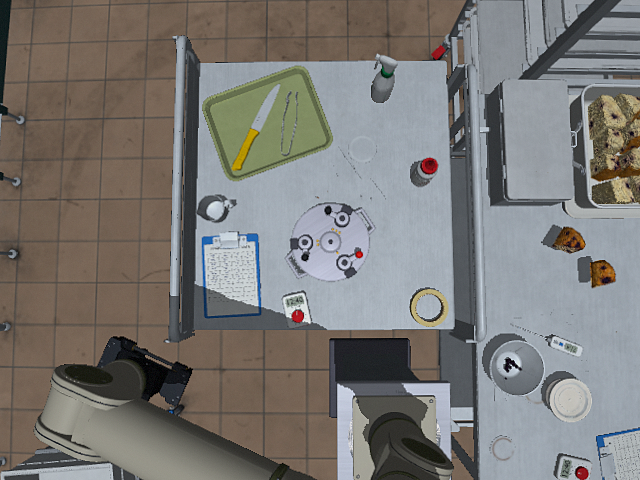

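The top view shows the pot at about (330,241). The red clamp's boss is near (344,263) with its handle at (360,254). Going clockwise, the next clamp is at left, boss (305,243) and handle (305,257), and then the upper one, boss (343,218) and handle (328,211). I'll refine these on an enlarged crop.

Run:
```python
from h import *
c=np.load('pics/top1.png.npy',allow_pickle=True).item()
im=c['pixels'][190:295,275:385,::-1]
cv2.imwrite('pics/crop1.png',cv2.resize(im,None,fx=5.5,fy=5.5,interpolation=cv2.INTER_CUBIC))
p=c['pixels'].astype(int); d=c['range_z']
# world height map
vv,uu=np.mgrid[190:295,275:385]
K=np.array([[c['fx'],0,c['cx']],[0,c['fy'],c['cy']],[0,0,1.]])
q=cv2.undistortPoints(np.stack([uu,vv],-1).reshape(-1,1,2).astype(float),K,np.array([c['k1'],0,0,0.]))[:,0]
z=d[190:295,275:385].reshape(-1)
P=np.array(c['xyz'])+R.from_quat(c['orientation']).apply(np.c_[q,np.ones(len(q))]*z[:,None])
H=P[:,2].reshape(vv.shape)
for lo,hi in((.155,.20),(.125,.155),(.09,.118)):
    m=((H>lo)&(H<hi)).astype(np.uint8)
    n,l,st,ce=cv2.connectedComponentsWithStats(m)
    for i in range(1,n):
        if st[i,4]>8: k=(l.ravel()==i); print(lo,st[i],ce[i]+[275,190],np.median(P[k],0).round(4),P[k].mean(0).round(4))
```

```text
0.155 [49 16  8  8 47] [327.31914894 209.38297872] [0.6146 0.1837 0.1754] [0.6141 0.1829 0.1748]
0.155 [80 61  8  7 44] [358.63636364 253.90909091] [0.5026 0.1055 0.1755] [0.5029 0.1062 0.1753]
0.155 [26 63  7  8 44] [304.11363636 256.79545455] [0.4958 0.2409 0.1758] [0.4963 0.2407 0.1759]
0.125 [ 49  21  25  16 191] [338.89005236 217.19895288] [0.6005 0.1505 0.1339] [0.5997 0.1532 0.1346]
0.125 [ 22  46  15  19 173] [304.44508671 243.31791908] [0.5334 0.2408 0.1343] [0.5326 0.242  0.1342]
0.125 [ 62  64  22  17 185] [345.68648649 261.35675676] [0.4869 0.1383 0.1338] [0.4859 0.1365 0.1342]
0.09 [  15   13   80   78 3996] [329.6483984  241.93293293] [0.5401 0.1812 0.1056] [0.5382 0.1772 0.1061]
```

View pics/crop1.png

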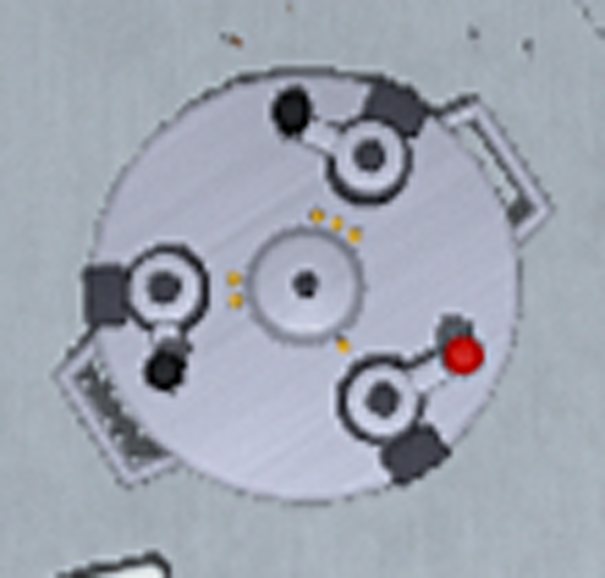

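The enlarged crop confirms the order with studs 1, 2, 3 (red, left, upper). In crop pixels the boss centres are near (381,400), (167,288) and (370,157).

```bash
cat >> h.py <<'E'
def geom(ax,gr):
    d=gr-ax; return np.hypot(*d), np.degrees(np.arctan2(d[1],d[0]))
E
python3 - <<'E'
from h import *
from scipy.optimize import least_squares
c=np.load('pics/top1.png.npy',allow_pickle=True).item()
B=np.array([onz(c,275+(x+.5)/5.5-.5,190+(y+.5)/5.5-.5,.139)[:2] for x,y in((381,400),(167,288),(370,157))])
f=lambda p:np.array([[p[0]+.066*np.cos(p[2]-i*2*np.pi/3),p[1]+.066*np.sin(p[2]-i*2*np.pi/3)] for i in range(3)])
s=least_squares(lambda p:(f(p)-B).ravel(),[.54,.18,-2.3]); print(B.round(4)); A=f(s.x); print('pot',s.x,A.round(4),'res',s.fun.round(4))
G=np.array([onz(c,*q,.175)[:2] for q in((358.64,253.9),(304.1,256.8),(327.3,209.4))]); print(G.round(4))
for i in range(3):
    L,a=geom(A[i],G[i]); z=np.degrees(s.x[2])-120*i+np.degrees(1.65); print(i+1,L,a,'lever',np.radians((z-a+180)%360-180))
E
```

```text
[[0.4834 0.1414]
 [0.5358 0.2405]
 [0.5966 0.1457]]
pot [ 0.53859238  0.17585708 -2.57734689] [[0.4828 0.1406]
 [0.5359 0.2418]
 [0.597  0.1452]] res [-0.0005 -0.0009  0.0001  0.0013  0.0004 -0.0005]
[[0.5029 0.1062]
 [0.4963 0.2408]
 [0.614  0.183 ]]
1 0.039800725030877566 -59.66678122743588 lever 0.11403489384723361
2 0.03961482305465986 -178.52464665104097 lever 0.09410088498827274
3 0.041426388752816866 65.7763508571353 lever 0.01903431735052516
```

carry_out(
  moves=[
    [-0.8,-0.625,0,0,0,0],
    [-0.8,-0.625,0,0,0,0],
    [-0.8,-0.625,0,0,0,0],
    [-0.8,-0.625,0,0,0,0],
    [-0.8,-0.625,0,0,0,0],
    [-0.8,-0.625,0,0,0,0],
    [-0.8,-0.625,0,0,0,0],
    [-0.8,-0.625,0,0,0,0],
    [-0.8,-0.625,0,0,0,0],
    [-0.8,-0.625,0,0,0,0],
    [-0.8,-0.625,0,0,0,0],
    [-0.8,-0.625,0,0,0,0],
    [-0.8,-0.625,0,0,0,0],
    [0,0,0,0,0,-1],
    [0,0,0,0,0,0],
    [0,0,0,0,0,0],
  ],
  fingers=40,
  force=20,
)

```text
time: 2.1
ee_pos: [0.5013, 0.1075, 0.2364]
eef_rot: [0.138, 0.99, 0.0, -0.0]
ft_force: [0.1, -0.3, 0.3]
width: 0.0398
grip_force: 0.0
```

```bash
cat >> h.py <<'E'
A=np.array([[.4828,.1406],[.5359,.2418],[.597,.1452]]); G=np.array([[.5029,.1062],[.4963,.2408],[.614,.183]])
def to(xyz,yaw=None):
    s=read_state(); q=R.from_quat(s['eef_rot']); y=q.apply([0,1,0]); now=np.degrees(np.arctan2(y[1],y[0]))
    print('pos',s['ee_pos'].round(4),'y-yaw',now.round(1),'tilt',q.apply([0,0,1]).round(3),'J',s['joint_positions'].round(2),'f',s['ft_force'].round(2),'w',s['width'],'t',s['time'])
    print('units',(q.inv().apply(np.array(xyz)-s['ee_pos'])/.04).round(3),'rz',None if yaw is None else (now-yaw)/8)
E
python3 -c "
from h import *
to([*G[0],.157],74); c=shot('wrist','w1.png'); print(c['xyz'])"
```

```text
pos [0.5013 0.1075 0.2364] y-yaw 74.1 tilt [-0.  0. -1.] J [-0.61  0.08  0.33  1.77 -0.03  1.3   1.02] f [ 0.06 -0.34  0.26] w 0.039847642559987205 t 2.1
units [-0.047 -0.02   1.985] rz 0.015855782012266673
[0.43436093 0.12649689 0.38646284]
```

View pics/w1.png

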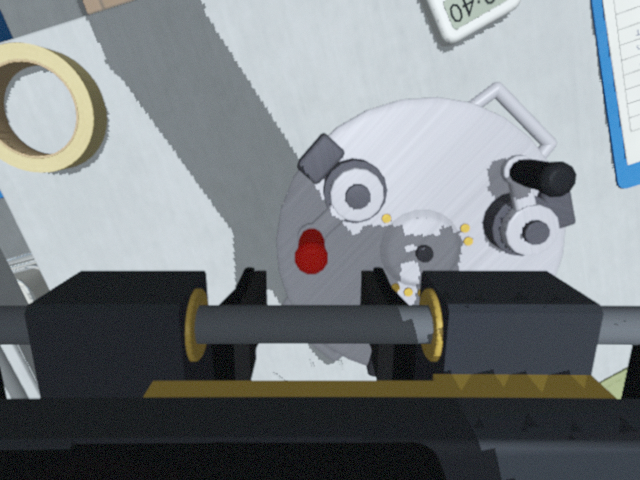

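The wrist view shows the red handle at (311,250), centred between the fingertips at about x=250 and x=375. I'll descend and pinch.

carry_out(
  moves=[
    [-0.05,-0.02,0.5,0,0,0],
    [0,0,0.5,0,0,0],
    [0,0,0.5,0,0,0],
    [0,0,0.5,0,0,0],
    [0,0,0,0,0,0],
  ],
)

```text
time: 2.78
ee_pos: [0.5023, 0.1058, 0.1554]
eef_rot: [0.137, 0.991, -0.001, -0.001]
ft_force: [-0.4, -0.6, 1.1]
width: 0.0402
grip_force: 0.0
```

carry_out(
  moves=[
    [0,0,0,0,0,0],
    [0,0,0,0,0,0],
    [0,0,0,0,0,0],
    [0,0,0,0,0,0],
    [0,0,0,0,0,0],
    [0,0,0,0,0,0],
  ],
  fingers=5,
  force=20,
)

```text
time: 3.52
ee_pos: [0.5037, 0.1055, 0.157]
eef_rot: [0.137, 0.991, 0.0, 0.0]
ft_force: [1.2, -0.6, 3.9]
width: 0.0158
grip_force: 19.6
```

```bash
cat >> h.py <<'E'
def arc(i,deg):
    "tool-frame row units for one arc step of deg cw about axis i at the present pose"
    s=read_state(); q=R.from_quat(s['eef_rot']); p=s['ee_pos']; a=np.r_[A[i],p[2]]
    rot=R.from_rotvec([0,0,-np.radians(deg)]); d=rot.apply(p-a)-(p-a)
    L,an=geom(A[i],p[:2]); print('r',L,'ang',an,'row',(q.inv().apply(d)/.04).round(3),deg/8)
E
python3 -c "
from h import *
to([*G[0],.157]); arc(0,4)"
```

```text
pos [0.5037 0.1055 0.157 ] y-yaw 74.2 tilt [ 0.001  0.    -1.   ] J [-0.59  0.15  0.33  1.87 -0.05  1.13  1.05] f [ 1.21 -0.57  3.87] w 0.015847428425917312 t 3.525
units [ 0.024  0.01  -0.001] rz None
r 0.040820453744904305 ang -59.19848467990229 row [ 0.051 -0.05  -0.   ] 0.5
```

carry_out(
  moves=[
    [0.05,-0.05,0,0,0,0.5],
    [0.05,-0.05,0,0,0,0.5],
    [0.05,-0.05,0,0,0,0.5],
  ],
)

```text
time: 3.9
ee_pos: [0.496, 0.1022, 0.157]
eef_rot: [0.241, 0.971, 0.0, 0.0]
ft_force: [1.4, -0.2, 3.3]
width: 0.0159
grip_force: 19.6
```

carry_out(
  moves=[
    [0.05,-0.05,0,0,0,0.5],
  ],
)

```text
time: 4.03
ee_pos: [0.4933, 0.1014, 0.1569]
eef_rot: [0.275, 0.962, 0.0, 0.0]
ft_force: [1.1, 0.5, 4.7]
width: 0.0157
grip_force: 19.6
```

carry_out(
  moves=[
    [0.05,-0.05,0,0,0,0.5],
  ],
)

```text
time: 4.15
ee_pos: [0.4905, 0.1008, 0.1569]
eef_rot: [0.308, 0.951, 0.0, 0.0]
ft_force: [0.5, -0.4, 4.9]
width: 0.0155
grip_force: 19.6
```

carry_out(
  moves=[
    [0.05,-0.05,0,0,0,0.5],
  ],
)

```text
time: 4.28
ee_pos: [0.4877, 0.1004, 0.1569]
eef_rot: [0.341, 0.94, 0.001, 0.0]
ft_force: [-0.2, 0.0, 4.8]
width: 0.0158
grip_force: 19.6
```

carry_out(
  moves=[
    [0.05,-0.05,0,0,0,0.5],
  ],
)

```text
time: 4.4
ee_pos: [0.4849, 0.1003, 0.1569]
eef_rot: [0.374, 0.928, 0.001, 0.0]
ft_force: [0.8, 1.7, 4.9]
width: 0.0158
grip_force: 19.6
```

carry_out(
  moves=[
    [0.05,-0.05,0,0,0,0.5],
  ],
)

```text
time: 4.53
ee_pos: [0.482, 0.1003, 0.1569]
eef_rot: [0.406, 0.914, 0.001, 0.0]
ft_force: [1.3, 1.0, 4.2]
width: 0.0159
grip_force: 19.6
```

carry_out(
  moves=[
    [0.05,-0.05,0,0,0,0.5],
  ],
)

```text
time: 4.65
ee_pos: [0.4797, 0.1005, 0.1571]
eef_rot: [0.437, 0.899, 0.001, 0.001]
ft_force: [5.5, 1.7, 1.5]
width: 0.0157
grip_force: 19.8
```

```bash
python3 -c "
from h import *
to([*G[0],.157]); arc(0,4)"
```

```text
pos [0.4797 0.1005 0.1571] y-yaw 38.1 tilt [ 0.002  0.001 -1.   ] J [-0.64  0.09  0.36  1.93 -0.04  1.12  0.4 ] f [5.45 1.73 1.49] w 0.015736964957863923 t 4.65
units [-0.245  0.543  0.003] rz None
r 0.040216577747404926 ang -94.35738038206085 row [ 0.049 -0.05  -0.   ] 0.5
```

carry_out(
  moves=[
    [0.05,-0.05,0,0,0,0.5],
  ],
)

```text
time: 4.78
ee_pos: [0.4778, 0.1008, 0.1572]
eef_rot: [0.469, 0.883, 0.002, 0.002]
ft_force: [11.3, 2.0, -3.0]
width: 0.0157
grip_force: 19.9
```

carry_out(
  moves=[
    [0.05,-0.05,0,0,0,0.5],
  ],
)

```text
time: 4.9
ee_pos: [0.4753, 0.1012, 0.1572]
eef_rot: [0.499, 0.866, 0.002, 0.002]
ft_force: [10.1, 2.0, -2.1]
width: 0.0154
grip_force: 19.9
```

carry_out(
  moves=[
    [0.05,-0.05,0,0,0,0.5],
  ],
)

```text
time: 5.03
ee_pos: [0.4726, 0.1019, 0.1572]
eef_rot: [0.529, 0.849, 0.002, 0.002]
ft_force: [10.5, 2.0, -2.0]
width: 0.0156
grip_force: 19.9
```

carry_out(
  moves=[
    [0.05,-0.05,0,0,0,0.5],
  ],
)

```text
time: 5.15
ee_pos: [0.47, 0.1028, 0.1572]
eef_rot: [0.558, 0.83, 0.002, 0.002]
ft_force: [11.4, 0.1, -2.6]
width: 0.0159
grip_force: 20.0
```

```bash
python3 -c "
from h import *
to([*G[0],.157]); arc(0,4)"
```

```text
pos [0.47   0.1028 0.1572] y-yaw 22.1 tilt [ 0.005  0.001 -1.   ] J [-0.66  0.07  0.37  1.95 -0.03  1.12  0.1 ] f [11.39  0.12 -2.55] w 0.015908998701316655 t 5.15
units [-0.23   0.794  0.009] rz None
r 0.03995277171241344 ang -108.68663790367019 row [ 0.047 -0.051 -0.   ] 0.5
```

The resistance rose at a TCP angle of about −92.6°, so that is the bite. I'm carrying on for a quarter turn, to about −182.6°.

carry_out(
  moves=[
    [0.049,-0.05,0,0,0,0.5],
    [0.049,-0.05,0,0,0,0.5],
    [0.049,-0.05,0,0,0,0.5],
    [0.049,-0.05,0,0,0,0.5],
    [0.049,-0.05,0,0,0,0.5],
    [0.049,-0.05,0,0,0,0.5],
    [0.049,-0.05,0,0,0,0.5],
    [0.049,-0.05,0,0,0,0.5],
    [0.049,-0.05,0,0,0,0.5],
    [0.049,-0.05,0,0,0,0.5],
    [0.049,-0.05,0,0,0,0.5],
    [0.049,-0.05,0,0,0,0.5],
    [0.049,-0.05,0,0,0,0.5],
    [0.049,-0.05,0,0,0,0.5],
    [0.049,-0.05,0,0,0,0.5],
    [0.049,-0.05,0,0,0,0.5],
    [0.049,-0.05,0,0,0,0.5],
  ],
)

```text
time: 7.28
ee_pos: [0.4436, 0.1368, 0.1569]
eef_rot: [0.927, 0.374, 0.001, 0.002]
ft_force: [7.8, -9.2, 2.1]
width: 0.0158
grip_force: 19.9
```

```bash
python3 -c "
from h import *
to([*G[0],.157]); arc(0,4)"
```

```text
pos [0.4436 0.1368 0.1569] y-yaw -46.0 tilt [ 0.003 -0.002 -1.   ] J [-0.74  0.03  0.35  1.99 -0.01  1.12 -1.19] f [ 7.84 -9.25  2.12] w 0.015848985340804554 t 7.275
units [0.536 1.58  0.005] rz None
r 0.03941194575032771 ang -174.44106738204297 row [ 0.045 -0.052 -0.   ] 0.5
```

carry_out(
  moves=[
    [0.049,-0.05,0,0,0,0.5],
    [0.049,-0.05,0,0,0,0.5],
    [0,0,0,0,0,0],
  ],
)

```text
time: 7.65
ee_pos: [0.4435, 0.1424, 0.1569]
eef_rot: [0.951, 0.31, 0.001, 0.001]
ft_force: [6.5, -8.2, 3.1]
width: 0.0158
grip_force: 19.8
```

```bash
python3 -c "
from h import *
to([*G[0],.157]); arc(0,1)"
```

```text
pos [0.4435 0.1424 0.1569] y-yaw -53.9 tilt [ 0.003 -0.002 -1.   ] J [-0.75  0.03  0.34  1.99 -0.01  1.12 -1.34] f [ 6.5  -8.21  3.15] w 0.015845059016198055 t 7.65
units [0.668 1.607 0.004] rz None
r 0.039391890584185046 ang 177.34390813264386 row [ 0.011 -0.013 -0.   ] 0.125
```

carry_out(
  moves=[
    [0,0,0,0,0,0],
    [0,0,0,0,0,0],
    [0,0,0,0,0,0],
  ],
  fingers=40,
)

```text
time: 8.02
ee_pos: [0.4414, 0.1447, 0.1562]
eef_rot: [0.95, 0.311, -0.0, -0.0]
ft_force: [1.6, -0.1, -0.2]
width: 0.0365
grip_force: 0.0
```

carry_out(
  moves=[
    [0,0,-0.5,0,0,0],
    [0,0,-0.5,0,0,0],
    [0,0,-0.5,0,0,0],
    [0,0,-0.5,0,0,0],
    [0,0,0,0,0,0],
  ],
)

```text
time: 8.65
ee_pos: [0.4423, 0.1449, 0.2374]
eef_rot: [0.95, 0.311, 0.001, -0.0]
ft_force: [-1.1, 0.7, 0.2]
width: 0.04
grip_force: 0.0
```

```bash
cat >> h.py <<'E'
def handle(n,f,near,kind):
    "centroid of the handle's top face (z about .175) nearest to a world point, from depth"
    c=shot(n,f); K=np.array([[c['fx'],0,c['cx']],[0,c['fy'],c['cy']],[0,0,1.]])
    vv,uu=np.mgrid[0:480,0:640]
    q=cv2.undistortPoints(np.stack([uu,vv],-1).reshape(-1,1,2).astype(float),K,np.array([c['k1'],0,0,0.]))[:,0]
    P=np.array(c['xyz'])+R.from_quat(c['orientation']).apply(np.c_[q,np.ones(len(q))]*c['range_z'].reshape(-1,1))
    m=(abs(P[:,2]-.175)<.006)&(np.hypot(*(P[:,:2]-near).T)<.025)&(c['range_z'].ravel()>0)
    rgb=c['pixels'].reshape(-1,3).astype(int)
    if kind=='red': m&=(rgb[:,0]>rgb[:,1]+50)
    pts=P[m][:,:2]; 
    if len(pts)<5: return print('few',len(pts))
    (x,y),rr=cv2.minEnclosingCircle(pts.astype(np.float32)); print(n,len(pts),'mean',pts.mean(0).round(4),'circ',round(x,4),round(y,4),round(rr,4)); return np.array([x,y])
E
python3 -c "
from h import *
to([*G[1],.237],100)
for n in('wrist','top','scene'):
  g=handle(n,n+'2.png',np.array([.4435,.1424]),'red')
  if g is not None: print(geom(A[0],g))"
```

```text
pos [0.4423 0.1449 0.2374] y-yaw -53.7 tilt [ 0.002  0.001 -1.   ] J [-0.76 -0.04  0.34  1.88  0.01  1.3  -1.36] f [-1.11  0.7   0.22] w 0.039992209299024244 t 8.65
units [ 2.507 -1.134  0.017] rz -19.217209033727915
wrist 822 mean [0.4461 0.1388] circ 0.4455 0.1382 0.0089
(np.float64(0.03737575188001082), np.float64(-176.3425187412608))
few 0
scene 41 mean [0.4407 0.1373] circ 0.4411 0.1367 0.0099
(np.float64(0.0418677981774333), np.float64(-174.60102178955316))
```

```bash
sed -i "s/c=shot(n,f); K=/c=shot(n,f) if n else np.load(f,allow_pickle=True).item(); K=/" h.py
python3 -c "
from h import *
for f in('w1','top1','scene1'):
  g=handle('','pics/'+f+'.png.npy',G[0],'red')
  if g is not None: print(geom(A[0],g))
for f in ('w1','wrist2'):
  for i in (0,1,2):
    pass
import math
# boss centres by depth in wrist pics
for f in ('w1','wrist2'):
  c=np.load('pics/'+f+'.png.npy',allow_pickle=True).item(); print(f,c['xyz'],c['orientation'])
im=c['pixels'][:,:,::-1]; cv2.imwrite('pics/w2v.png',im)
"
```

```text
843 mean [0.5025 0.1054] circ 0.5035 0.1052 0.0091
(np.float64(0.041037925817504234), np.float64(-59.66560745179348))
 41 mean [0.5026 0.106 ] circ 0.5027 0.106 0.0086
(np.float64(0.03991395089355634), np.float64(-60.143091846563415))
 33 mean [0.4996 0.1044] circ 0.5 0.106 0.01
(np.float64(0.03861404996676738), np.float64(-63.59853618191443))
w1 [0.43436093 0.12649689 0.38646284] [0.79150632 0.59707374 0.07827802 0.10437071]
wrist2 [0.49960916 0.18620469 0.38765308] [ 0.88426892 -0.44871188 -0.05817751  0.11550542]
```

View pics/w2v.png

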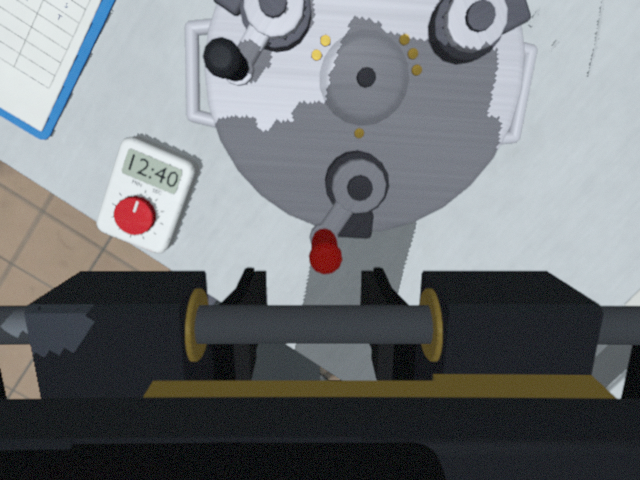

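The picture shows lever 1's boss at (359,187) and the red handle top near (325,257), so the lever points outward with a slight lag. I'll compute the relative angle inside this same picture.

```bash
python3 -c "
from h import *
for f,b,n in(('w1',(358,195),G[0]),('wrist2',(359,187),np.array([.4435,.1424]))):
  c=np.load('pics/'+f+'.png.npy',allow_pickle=True).item()
  a=onz(c,*b,.139)[:2]; g=handle('','pics/'+f+'.png.npy',n,'red'); print(f,a.round(4),geom(a,g))
  # red blob refined: top face via hue centroid at top
"
```

```text
843 mean [0.5025 0.1054] circ 0.5035 0.1052 0.0091
w1 [0.4841 0.1405] (np.float64(0.04031438875534357), np.float64(-61.227935461060596))
 822 mean [0.4461 0.1388] circ 0.4455 0.1382 0.0089
wrist2 [0.485  0.1407] (np.float64(0.03958012632955637), np.float64(-176.4387488572433))
```

```bash
sed -i 's/^A=np.array.*/A=np.array([[.484,.1406],[.5365,.2418],[.5975,.1452]]); G=np.array([[.4455,.1385],[.4963,.2408],[.614,.183]])/' h.py
python3 -c "
from h import *
to([*G[0],.157]); arc(0,4)"
```

```text
pos [0.4414 0.1443 0.2356] y-yaw -53.7 tilt [-0.001 -0.    -1.   ] J [-0.76 -0.04  0.34  1.88  0.01  1.3  -1.36] f [-0.08 -0.42 -0.39] w 0.039796085567901256 t 8.8
units [-1.000e-03  1.790e-01  1.964e+00] rz None
r 0.04277563558231193 ang 174.97660066098808 row [ 0.051 -0.054 -0.   ] 0.5
```

carry_out(
  moves=[
    [0,0.18,0.5,0,0,0],
    [0,0,0.5,0,0,0],
    [0,0,0.5,0,0,0],
    [0,0,0.47,0,0,0],
    [0,0,0,0,0,0],
  ],
)

```text
time: 9.43
ee_pos: [0.4449, 0.1381, 0.156]
eef_rot: [0.95, 0.311, -0.002, 0.0]
ft_force: [-0.3, 0.6, 0.2]
width: 0.0403
grip_force: 0.0
```

carry_out(
  moves=[
    [0,0,0,0,0,0],
    [0,0,0,0,0,0],
    [0,0,0,0,0,0],
    [0,0,0,0,0,0],
    [0,0,0,0,0,0],
  ],
  fingers=5,
  force=35,
)

```text
time: 10.05
ee_pos: [0.4463, 0.1387, 0.1581]
eef_rot: [0.95, 0.311, 0.0, -0.0]
ft_force: [-2.8, 0.6, 3.8]
width: 0.0155
grip_force: 34.5
```

carry_out(
  moves=[
    [0.048,-0.052,0,0,0,0.5],
    [0.048,-0.052,0,0,0,0.5],
    [0,0,0,0,0,0],
  ],
)

```text
time: 10.42
ee_pos: [0.4465, 0.1429, 0.158]
eef_rot: [0.97, 0.243, -0.001, 0.001]
ft_force: [-7.1, -6.1, 11.0]
width: 0.0157
grip_force: 34.3
```

```bash
python3 -c "
from h import *
to([*G[0],.157]); arc(0,4)"
```

```text
pos [0.4465 0.1429 0.158 ] y-yaw -61.9 tilt [-0.002 -0.002 -1.   ] J [-0.75  0.04  0.35  1.98 -0.02  1.13 -1.47] f [-7.08 -6.14 11.01] w 0.01573770472425257 t 10.425
units [-0.073  0.085  0.025] rz None
r 0.037584373770107565 ang 176.5133055168575 row [ 0.036 -0.055 -0.   ] 0.5
```

carry_out(
  moves=[
    [0.015,-0.07,0,0,0,0.5],
    [0.02,-0.07,0,0,0,0.3],
    [0,0,0,0,0,0],
  ],
)

```text
time: 10.8
ee_pos: [0.4467, 0.1477, 0.158]
eef_rot: [0.982, 0.188, 0.0, 0.001]
ft_force: [1.4, -8.9, 5.6]
width: 0.0155
grip_force: 34.5
```

carry_out(
  moves=[
    [0,0,0,0,0,0],
    [0,0,0,0,0,0],
    [0,0,0,0,0,0],
  ],
  fingers=40,
)

```text
time: 11.18
ee_pos: [0.4456, 0.15, 0.1576]
eef_rot: [0.982, 0.19, -0.0, -0.0]
ft_force: [0.1, 0.8, -0.3]
width: 0.036
grip_force: 0.0
```

carry_out(
  moves=[
    [0,0,-0.5,0,0,0],
    [0,0,-0.5,0,0,0],
    [0,0,-0.5,0,0,0],
    [0,0,-0.5,0,0,0],
    [0,0,0,0,0,0],
  ],
)

```text
time: 11.8
ee_pos: [0.4463, 0.1504, 0.2388]
eef_rot: [0.982, 0.19, 0.001, -0.001]
ft_force: [-0.1, -0.5, -0.1]
width: 0.0403
grip_force: 0.0
```

```bash
python3 -c "
from h import *
to([*G[1],.237],100)
g=handle('wrist','w3.png',np.array([.4435,.1434]),'red'); print(geom(A[0],g))"
```

```text
pos [0.4463 0.1504 0.2388] y-yaw -68.1 tilt [ 0.002  0.002 -1.   ] J [-0.77 -0.03  0.34  1.87  0.01  1.3  -1.62] f [-0.05 -0.48 -0.05] w 0.04029276525404221 t 11.8
units [ 2.002 -1.633  0.05 ] rz -21.017466176378875
wrist 788 mean [0.4465 0.1429] circ 0.4454 0.1424 0.0089
(np.float64(0.038633796505183525), np.float64(177.32742797170087))
```

Lever 1 is done: the handle is at about −183°, roughly 88° past the bite. Next I turn the tool for lever 2.

carry_out(
  moves=[
    [0,0,0,0,0,-1],
    [0,0,0,0,0,-1],
    [0,0,0,0,0,-1],
    [0,0,0,0,0,-1],
    [0,0,0,0,0,-1],
    [0,0,0,0,0,-1],
    [0,0,0,0,0,-1],
    [0,0,0,0,0,-1],
    [0,0,0,0,0,-1],
    [0,0,0,0,0,-1],
    [0,0,0,0,0,-1],
    [0,0,0,0,0,-1],
    [0,0,0,0,0,-1],
    [0,0,0,0,0,-1],
    [0,0,0,0,0,-1],
    [0,0,0,0,0,-1],
    [0,0,0,0,0,-1],
    [0,0,0,0,0,-1],
    [0,0,0,0,0,-1],
    [0,0,0,0,0,-1],
  ],
)

```text
time: 14.35
ee_pos: [0.4452, 0.1497, 0.2365]
eef_rot: [-0.018, 1.0, -0.0, -0.001]
ft_force: [-0.5, -0.5, -0.1]
width: 0.04
grip_force: 0.0
```

```bash
python3 -c "
from h import *
to([*G[1],.237],92)"
```

```text
pos [0.4452 0.1497 0.2365] y-yaw 92.1 tilt [-0.001 -0.001 -1.   ] J [-0.81 -0.03  0.38  1.87  0.01  1.3   1.18] f [-0.52 -0.46 -0.06] w 0.040033720353650125 t 14.35
units [-1.359  2.229 -0.017] rz 0.014081482920879296
```

carry_out(
  moves=[
    [-0.45,0.74,0,0,0,0],
    [-0.45,0.74,0,0,0,0],
    [-0.45,0.75,0,0,0,0],
    [0,0,0,0,0,0],
    [0,0,0,0,0,0],
  ],
)

```text
time: 14.98
ee_pos: [0.4965, 0.2399, 0.2367]
eef_rot: [-0.016, 1.0, -0.001, -0.001]
ft_force: [0.5, 0.1, 0.2]
width: 0.04
grip_force: 0.0
```

```bash
python3 -c "
from h import *
g=handle('wrist','w4.png',G[1],'black'); to([*g,.157],92); print(geom(A[1],g))
c=np.load('pics/w4.png.npy',allow_pickle=True).item(); cv2.imwrite('pics/w4v.png',c['pixels'][:,:,::-1])"
```

```text
wrist 893 mean [0.4963 0.2398] circ 0.4972 0.24 0.0096
pos [0.4966 0.2396 0.2371] y-yaw 91.8 tilt [-0.001 -0.001 -1.   ] J [-0.85  0.17  0.36  1.68 -0.06  1.31  1.12] f [ 0.29 -1.05 -0.73] w 0.03987951934958838 t 15.025
units [-0.018  0.009  2.003] rz -0.027304699348340122
(np.float64(0.03932654469288818), np.float64(-177.31367348930058))
```

View pics/w4v.png

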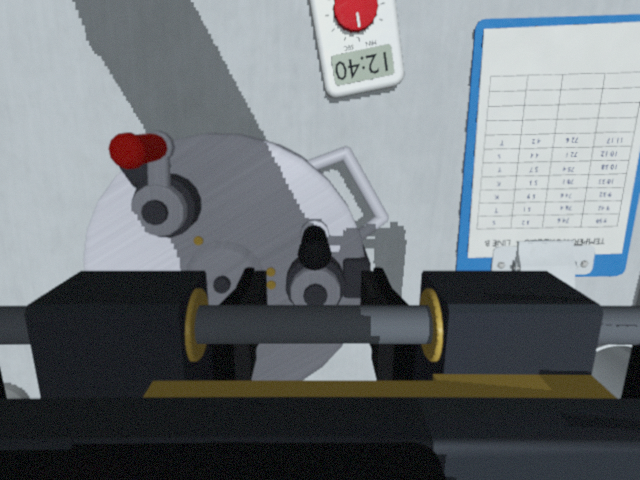

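The handle is centred between the fingers (314,245), with boss 2 at (316,293). Descending to grip.

carry_out(
  moves=[
    [-0.01,0,0.5,0,0,0],
    [0,0,0.5,0,0,0],
    [0,0,0.5,0,0,0],
    [0,0,0.5,0,0,0],
    [0,0,0,0,0,0],
  ],
)

```text
time: 15.65
ee_pos: [0.4963, 0.2395, 0.1567]
eef_rot: [-0.016, 1.0, -0.001, -0.001]
ft_force: [-0.2, 0.5, -0.1]
width: 0.0401
grip_force: 0.0
```

carry_out(
  moves=[
    [0,0,0,0,0,0],
    [0,0,0,0,0,0],
    [0,0,0,0,0,0],
    [0,0,0,0,0,0],
    [0,0,0,0,0,0],
  ],
  fingers=5,
  force=20,
)

```text
time: 16.27
ee_pos: [0.4975, 0.2408, 0.1582]
eef_rot: [-0.016, 1.0, 0.0, 0.0]
ft_force: [-2.2, 0.1, 5.6]
width: 0.0156
grip_force: 19.6
```

```bash
python3 -c "
from h import *
to([*G[1],.157],92); arc(1,4); c=np.load('pics/w4.png.npy',allow_pickle=True).item(); print(onz(c,316,293,.139))"
```

```text
pos [0.4975 0.2408 0.1582] y-yaw 91.8 tilt [ 0.001  0.    -1.   ] J [-0.84  0.23  0.35  1.77 -0.09  1.15  1.14] f [-2.18  0.07  5.59] w 0.015640483173812312 t 16.275
units [0.03  0.001 0.03 ] rz -0.02052064988170521
r 0.03902866478567893 ang -178.5525554269671 row [-0.003  0.068  0.   ] 0.5
[0.53555935 0.24209286 0.139     ]
```

carry_out(
  moves=[
    [-0.002,0.07,0,0,0,0.5],
    [-0.002,0.07,0,0,0,0.5],
    [-0.002,0.07,0,0,0,0.5],
  ],
)

```text
time: 16.65
ee_pos: [0.4981, 0.2493, 0.1582]
eef_rot: [0.09, 0.996, 0.0, 0.0]
ft_force: [-0.2, 0.3, 4.4]
width: 0.0162
grip_force: 19.6
```

carry_out(
  moves=[
    [-0.002,0.07,0,0,0,0.5],
  ],
)

```text
time: 16.77
ee_pos: [0.4987, 0.252, 0.1582]
eef_rot: [0.124, 0.992, 0.0, 0.0]
ft_force: [-0.5, 0.1, 4.0]
width: 0.0156
grip_force: 19.6
```

carry_out(
  moves=[
    [-0.002,0.07,0,0,0,0.5],
  ],
)

```text
time: 16.9
ee_pos: [0.4995, 0.2547, 0.1582]
eef_rot: [0.159, 0.987, 0.0, 0.0]
ft_force: [-0.5, 0.3, 4.9]
width: 0.016
grip_force: 19.6
```

carry_out(
  moves=[
    [-0.002,0.07,0,0,0,0.5],
  ],
)

```text
time: 17.02
ee_pos: [0.5005, 0.2573, 0.1582]
eef_rot: [0.193, 0.981, 0.0, 0.0]
ft_force: [-1.0, 0.0, 5.3]
width: 0.0159
grip_force: 19.6
```

carry_out(
  moves=[
    [-0.002,0.07,0,0,0,0.5],
  ],
)

```text
time: 17.15
ee_pos: [0.5016, 0.2599, 0.1582]
eef_rot: [0.228, 0.974, 0.0, 0.0]
ft_force: [0.0, -1.2, 5.0]
width: 0.0159
grip_force: 19.6
```

carry_out(
  moves=[
    [-0.002,0.07,0,0,0,0.5],
  ],
)

```text
time: 17.27
ee_pos: [0.503, 0.2623, 0.1582]
eef_rot: [0.261, 0.965, 0.0, 0.0]
ft_force: [-0.4, 0.1, 5.8]
width: 0.0162
grip_force: 19.6
```

carry_out(
  moves=[
    [-0.002,0.07,0,0,0,0.5],
  ],
)

```text
time: 17.4
ee_pos: [0.5045, 0.2646, 0.1582]
eef_rot: [0.295, 0.956, 0.0, 0.0]
ft_force: [0.7, -1.4, 4.0]
width: 0.0161
grip_force: 19.6
```

carry_out(
  moves=[
    [-0.002,0.07,0,0,0,0.5],
  ],
)

```text
time: 17.52
ee_pos: [0.5061, 0.2669, 0.1582]
eef_rot: [0.328, 0.945, 0.0, 0.0]
ft_force: [0.0, -1.3, 4.3]
width: 0.0161
grip_force: 19.6
```

carry_out(
  moves=[
    [-0.002,0.07,0,0,0,0.5],
  ],
)

```text
time: 17.65
ee_pos: [0.508, 0.2689, 0.1582]
eef_rot: [0.361, 0.933, 0.0, 0.0]
ft_force: [-0.5, -1.1, 4.0]
width: 0.0162
grip_force: 19.6
```

carry_out(
  moves=[
    [-0.002,0.07,0,0,0,0.5],
  ],
)

```text
time: 17.77
ee_pos: [0.5099, 0.2709, 0.1582]
eef_rot: [0.393, 0.919, 0.0, 0.0]
ft_force: [-0.3, -1.8, 3.7]
width: 0.0165
grip_force: 19.6
```

```bash
python3 -c "
from h import *
to([*G[1],.157],92); arc(1,4)"
```

```text
pos [0.5099 0.2709 0.1582] y-yaw 43.7 tilt [ 0.001  0.    -1.   ] J [-0.94  0.3   0.45  1.71 -0.14  1.16  0.31] f [-0.26 -1.77  3.69] w 0.01646031584755027 t 17.775
units [-0.309 -0.767  0.029] rz -6.0390204600922095
r 0.03942830378165843 ang 132.34236532827651 row [-0.004  0.069  0.   ] 0.5
```

carry_out(
  moves=[
    [-0.002,0.07,0,0,0,0.5],
  ],
)

```text
time: 17.9
ee_pos: [0.512, 0.2728, 0.1582]
eef_rot: [0.425, 0.905, 0.0, 0.0]
ft_force: [0.7, -1.6, 3.5]
width: 0.0157
grip_force: 19.6
```

carry_out(
  moves=[
    [-0.002,0.07,0,0,0,0.5],
  ],
)

```text
time: 18.02
ee_pos: [0.514, 0.2743, 0.1581]
eef_rot: [0.456, 0.89, 0.0, 0.0]
ft_force: [-2.6, -2.4, 6.3]
width: 0.0161
grip_force: 19.5
```

carry_out(
  moves=[
    [-0.002,0.07,0,0,0,0.5],
  ],
)

```text
time: 18.15
ee_pos: [0.5156, 0.2755, 0.158]
eef_rot: [0.487, 0.873, -0.001, -0.0]
ft_force: [-7.1, -5.4, 9.7]
width: 0.0162
grip_force: 19.5
```

carry_out(
  moves=[
    [-0.002,0.07,0,0,0,0.5],
  ],
)

```text
time: 18.27
ee_pos: [0.5176, 0.2766, 0.158]
eef_rot: [0.517, 0.856, -0.001, -0.001]
ft_force: [-7.3, -6.1, 10.0]
width: 0.016
grip_force: 19.4
```

carry_out(
  moves=[
    [-0.002,0.07,0,0,0,0.5],
  ],
)

```text
time: 18.4
ee_pos: [0.52, 0.2779, 0.1579]
eef_rot: [0.547, 0.837, -0.001, -0.001]
ft_force: [-8.0, -5.4, 10.1]
width: 0.016
grip_force: 19.4
```

carry_out(
  moves=[
    [-0.002,0.07,0,0,0,0.5],
  ],
)

```text
time: 18.52
ee_pos: [0.5225, 0.279, 0.1579]
eef_rot: [0.576, 0.818, -0.001, -0.001]
ft_force: [-8.1, -5.8, 10.5]
width: 0.0158
grip_force: 19.4
```

carry_out(
  moves=[
    [-0.002,0.07,0,0,0,0.5],
  ],
)

```text
time: 18.65
ee_pos: [0.5251, 0.28, 0.1579]
eef_rot: [0.604, 0.797, -0.001, -0.001]
ft_force: [-9.9, -4.4, 10.1]
width: 0.0162
grip_force: 19.4
```

carry_out(
  moves=[
    [-0.002,0.07,0,0,0,0.5],
  ],
)

```text
time: 18.77
ee_pos: [0.5278, 0.2807, 0.1579]
eef_rot: [0.631, 0.775, -0.001, -0.001]
ft_force: [-8.2, -5.1, 11.3]
width: 0.0161
grip_force: 19.4
```

carry_out(
  moves=[
    [-0.002,0.07,0,0,0,0.5],
  ],
)

```text
time: 18.9
ee_pos: [0.5305, 0.2813, 0.1579]
eef_rot: [0.658, 0.753, -0.001, -0.001]
ft_force: [-8.7, -4.4, 9.8]
width: 0.016
grip_force: 19.4
```

carry_out(
  moves=[
    [-0.002,0.07,0,0,0,0.5],
  ],
)

```text
time: 19.02
ee_pos: [0.5332, 0.2816, 0.1579]
eef_rot: [0.684, 0.73, -0.002, -0.001]
ft_force: [-9.4, -4.9, 9.7]
width: 0.0161
grip_force: 19.4
```

carry_out(
  moves=[
    [-0.002,0.07,0,0,0,0.5],
  ],
)

```text
time: 19.15
ee_pos: [0.5359, 0.2818, 0.1579]
eef_rot: [0.709, 0.705, -0.002, -0.001]
ft_force: [-8.9, -3.9, 10.3]
width: 0.0159
grip_force: 19.4
```

carry_out(
  moves=[
    [-0.002,0.07,0,0,0,0.5],
  ],
)

```text
time: 19.27
ee_pos: [0.5387, 0.2818, 0.1579]
eef_rot: [0.733, 0.68, -0.002, -0.001]
ft_force: [-9.5, -3.7, 10.5]
width: 0.0158
grip_force: 19.4
```

```bash
python3 -c "
from h import *
to([*G[1],.157],92); arc(1,4)"
```

```text
pos [0.5387 0.2818 0.1579] y-yaw -4.3 tilt [-0.004 -0.001 -1.   ] J [-1.02  0.39  0.58  1.63 -0.23  1.19 -0.46] f [-9.46 -3.72 10.5 ] w 0.01584524268681647 t 19.275
units [-1.101 -0.98   0.026] rz -12.0362500984277
r 0.04004880270771418 ang 86.857773842733 row [-0.001  0.07  -0.   ] 0.5
```

carry_out(
  moves=[
    [-0.002,0.07,0,0,0,0.5],
    [-0.002,0.07,0,0,0,0.5],
    [-0.002,0.07,0,0,0,0.5],
    [-0.002,0.07,0,0,0,0.5],
    [-0.002,0.07,0,0,0,0.5],
    [-0.002,0.07,0,0,0,0.5],
    [-0.002,0.07,0,0,0,0.5],
    [-0.002,0.07,0,0,0,0.5],
    [-0.002,0.07,0,0,0,0.5],
    [-0.002,0.07,0,0,0,0.5],
    [-0.002,0.07,0,0,0,0.5],
    [-0.002,0.07,0,0,0,0.5],
    [0,0,0,0,0,0],
  ],
)

```text
time: 20.9
ee_pos: [0.5669, 0.2684, 0.1578]
eef_rot: [0.946, 0.324, -0.002, -0.001]
ft_force: [-12.0, 0.9, 9.8]
width: 0.0158
grip_force: 19.3
```

```bash
sed -i 's/\[.5365,.2418\]/[.537,.242]/' h.py; python3 -c "
from h import *
to([*G[1],.157],92); arc(1,4)"
```

```text
pos [0.5669 0.2684 0.1578] y-yaw -52.1 tilt [-0.004  0.001 -1.   ] J [-1.07  0.47  0.74  1.59 -0.33  1.22 -1.18] f [-12.05   0.89   9.76] w 0.015806353912531552 t 20.9
units [-1.817 -0.54   0.027] rz -18.016980943152006
r 0.039902559274518364 ang 41.381024747434125 row [ 0.002  0.07  -0.   ] 0.5
```

carry_out(
  moves=[
    [0.0,0.07,0,0,0,0.5],
    [0.0,0.07,0,0,0,0.5],
    [0,0,0,0,0,0],
  ],
)

```text
time: 21.28
ee_pos: [0.5701, 0.2642, 0.1578]
eef_rot: [0.966, 0.258, -0.002, -0.001]
ft_force: [-10.9, 2.2, 9.4]
width: 0.0159
grip_force: 19.3
```

carry_out(
  moves=[
    [0,0,0,0,0,0],
    [0,0,0,0,0,0],
    [0,0,0,0,0,0],
  ],
  fingers=40,
)

```text
time: 21.65
ee_pos: [0.5724, 0.262, 0.1576]
eef_rot: [0.966, 0.257, 0.0, 0.0]
ft_force: [-0.3, 0.7, 0.6]
width: 0.0365
grip_force: 0.0
```

carry_out(
  moves=[
    [0,0,-0.5,0,0,0],
    [0,0,-0.5,0,0,0],
    [0,0,-0.5,0,0,0],
    [0,0,-0.5,0,0,0],
    [0,0,0,0,0,0],
  ],
)

```text
time: 22.28
ee_pos: [0.5731, 0.2627, 0.2399]
eef_rot: [0.966, 0.257, 0.002, -0.001]
ft_force: [-1.2, 0.5, -0.6]
width: 0.0401
grip_force: 0.0
```

```bash
python3 -c "
from h import *
g=handle('wrist','w5.png',np.array([.569,.266]),'black'); print(geom(A[1],g)); to([*g,.157])
c=np.load('pics/w5.png.npy',allow_pickle=True).item(); cv2.imwrite('pics/w5v.png',c['pixels'][:,:,::-1])"
```

```text
wrist 871 mean [0.5693 0.2677] circ 0.5681 0.267 0.0097
(np.float64(0.039908648144514655), np.float64(38.77956660828704))
pos [0.5725 0.2626 0.2385] y-yaw -60.2 tilt [ 0.001  0.001 -1.   ] J [-1.1   0.42  0.8   1.48 -0.31  1.37 -1.33] f [ 0.87 -0.21  0.21] w 0.04033938159226575 t 22.325
units [-0.043 -0.149  2.038] rz None
```

View pics/w5v.png

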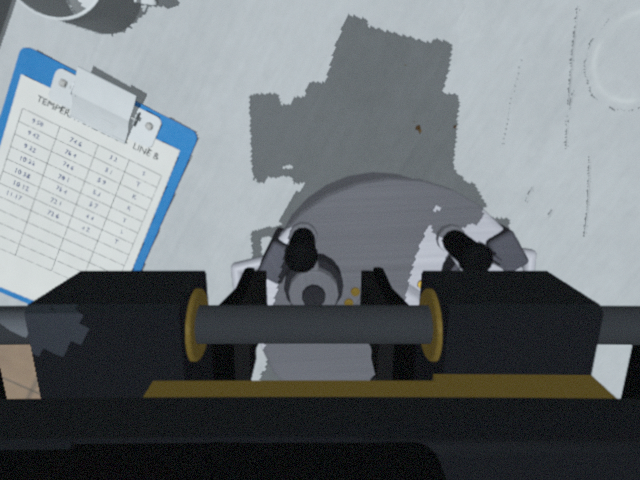

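Handle 2 (302,245) is at about 38.6° against a target of about 37°, so lever 2 is around 88° past its bite and finished. Next is lever 3.

carry_out(
  moves=[
    [0,0,0,0,0,-1],
    [0,0,0,0,0,-1],
    [0,0,0,0,0,-1],
    [0,0,0,0,0,-1],
    [0,0,0,0,0,-1],
    [0,0,0,0,0,-1],
    [0,0,0,0,0,-1],
    [0,0,0,0,0,-1],
    [0,0,0,0,0,-1],
    [0,0,0,0,0,-1],
    [0,0,0,0,0,-1],
    [0,0,0,0,0,-1],
    [0,0,0,0,0,-1],
    [0,0,0,0,0,-1],
    [0,0,0,0,0,-1],
    [0,0,0,0,0,-1],
    [0,0,0,0,0,-1],
    [0,0,0,0,0,-1],
    [0,0,0,0,0,-1],
    [0,0,0,0,0,-1],
  ],
)

```text
time: 24.82
ee_pos: [0.5717, 0.2624, 0.2366]
eef_rot: [-0.088, 0.996, -0.0, -0.001]
ft_force: [0.3, -0.4, -0.6]
width: 0.0401
grip_force: 0.0
```

carry_out(
  moves=[
    [0,0,0,0,0,-1],
    [0,0,0,0,0,-1],
    [0,0,0,0,0,-1],
    [0,0,0,0,0,-1],
    [0,0,0,0,0,0],
  ],
)

```text
time: 25.45
ee_pos: [0.5719, 0.2623, 0.2368]
eef_rot: [-0.357, 0.934, -0.0, -0.001]
ft_force: [-0.1, 0.3, -0.1]
width: 0.0399
grip_force: 0.0
```

```bash
python3 -c "
from h import *
to([*G[2],.237],132); c=np.load('pics/w5.png.npy',allow_pickle=True).item(); print(onz(c,314,296,.139))"
```

```text
pos [0.5719 0.2623 0.2368] y-yaw 131.8 tilt [-0.001 -0.001 -1.   ] J [-0.7   0.34  0.25  1.46 -0.09  1.35  1.86] f [-0.12  0.3  -0.12] w 0.039880583791134454 t 25.45
units [ 0.536 -2.181 -0.004] rz -0.026587879561180472
[0.53800708 0.24134535 0.139     ]
```

carry_out(
  moves=[
    [0.18,-0.73,0,0,0,0],
    [0.18,-0.73,0,0,0,0],
    [0.18,-0.72,0,0,0,0],
    [0,0,0,0,0,0],
    [0,0,0,0,0,0],
  ],
)

```text
time: 26.08
ee_pos: [0.6138, 0.1839, 0.2373]
eef_rot: [-0.356, 0.934, 0.0, -0.0]
ft_force: [-0.0, 0.2, -0.2]
width: 0.0397
grip_force: 0.0
```

```bash
python3 -c "
from h import *
g=handle('wrist','w6.png',G[2],'black'); to([*g,.157],132); print(geom(A[2],g))
c=np.load('pics/w6.png.npy',allow_pickle=True).item(); cv2.imwrite('pics/w6v.png',c['pixels'][:,:,::-1])"
```

```text
wrist 892 mean [0.6145 0.181 ] circ 0.6153 0.1817 0.0094
pos [0.6137 0.1844 0.2374] y-yaw 131.8 tilt [-0.001  0.001 -1.   ] J [-0.58  0.37  0.29  1.43 -0.11  1.36  2.01] f [ 0.11  0.78 -0.3 ] w 0.039899655972535045 t 26.125
units [ 0.014 -0.078  2.01 ] rz -0.02138536688396897
(np.float64(0.04062061425582479), np.float64(63.996712570527215))
```

View pics/w6v.png

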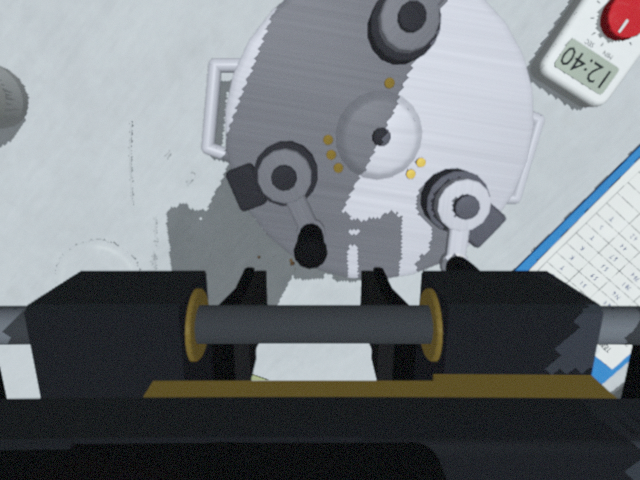

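Handle 3 is at (311,245) between the fingers, with boss 3 at (285,176). Handle 2 at (460,265) clears the right finger.

carry_out(
  moves=[
    [0.01,-0.04,0.5,0,0,0],
    [0,0,0.5,0,0,0],
    [0,0,0.5,0,0,0],
    [0,0,0.5,0,0,0],
    [0,0,0,0,0,0],
  ],
)

```text
time: 26.75
ee_pos: [0.6139, 0.1821, 0.156]
eef_rot: [-0.357, 0.934, 0.0, -0.001]
ft_force: [0.8, 0.3, 0.2]
width: 0.0398
grip_force: 0.0
```

carry_out(
  moves=[
    [0,0,0,0,0,0],
    [0,0,0,0,0,0],
    [0,0,0,0,0,0],
    [0,0,0,0,0,0],
    [0,0,0,0,0,0],
  ],
  fingers=5,
  force=20,
)

```text
time: 27.38
ee_pos: [0.6154, 0.1819, 0.1583]
eef_rot: [-0.357, 0.934, 0.0, 0.001]
ft_force: [0.5, 0.9, 3.2]
width: 0.016
grip_force: 19.6
```

```bash
python3 -c "
from h import *
c=np.load('pics/w6.png.npy',allow_pickle=True).item(); print(onz(c,285,176,.139))
to([*G[2],.157]); arc(2,4)"
```

```text
[0.5977179 0.1452529 0.139    ]
pos [0.6154 0.1819 0.1583] y-yaw 131.8 tilt [ 0.001  0.001 -1.   ] J [-0.57  0.42  0.28  1.53 -0.12  1.21  2.03] f [0.53 0.95 3.23] w 0.01595784224578297 t 27.375
units [0.008 0.043 0.033] rz None
r 0.04083621375560615 ang 64.0200502013096 row [-0.025 -0.067  0.   ] 0.5
```

carry_out(
  moves=[
    [-0.025,-0.066,0,0,0,0.5],
    [-0.025,-0.066,0,0,0,0.5],
    [-0.025,-0.066,0,0,0,0.5],
    [-0.025,-0.066,0,0,0,0.5],
  ],
)

```text
time: 27.88
ee_pos: [0.6248, 0.1757, 0.1583]
eef_rot: [-0.223, 0.975, 0.0, 0.0]
ft_force: [-0.0, 1.0, 3.4]
width: 0.0159
grip_force: 19.6
```

carry_out(
  moves=[
    [-0.025,-0.066,0,0,0,0.5],
  ],
)

```text
time: 28.0
ee_pos: [0.6268, 0.1738, 0.1583]
eef_rot: [-0.188, 0.982, 0.0, 0.0]
ft_force: [-0.0, 1.7, 3.3]
width: 0.0159
grip_force: 19.6
```

carry_out(
  moves=[
    [-0.025,-0.066,0,0,0,0.5],
  ],
)

```text
time: 28.12
ee_pos: [0.6288, 0.1717, 0.1583]
eef_rot: [-0.154, 0.988, 0.0, 0.001]
ft_force: [-0.4, 2.1, 3.8]
width: 0.0161
grip_force: 19.6
```

carry_out(
  moves=[
    [-0.025,-0.066,0,0,0,0.5],
  ],
)

```text
time: 28.25
ee_pos: [0.6305, 0.1695, 0.1583]
eef_rot: [-0.119, 0.993, 0.0, 0.0]
ft_force: [0.3, 1.1, 3.6]
width: 0.0161
grip_force: 19.6
```

carry_out(
  moves=[
    [-0.025,-0.066,0,0,0,0.5],
  ],
)

```text
time: 28.38
ee_pos: [0.6321, 0.1672, 0.1583]
eef_rot: [-0.085, 0.996, 0.0, 0.0]
ft_force: [-0.1, 0.3, 3.3]
width: 0.0162
grip_force: 19.6
```

carry_out(
  moves=[
    [-0.025,-0.066,0,0,0,0.5],
  ],
)

```text
time: 28.5
ee_pos: [0.6335, 0.1647, 0.1583]
eef_rot: [-0.05, 0.999, 0.0, 0.0]
ft_force: [-0.6, 0.6, 2.9]
width: 0.0155
grip_force: 19.6
```

carry_out(
  moves=[
    [-0.025,-0.066,0,0,0,0.5],
  ],
)

```text
time: 28.62
ee_pos: [0.6348, 0.1621, 0.1583]
eef_rot: [-0.015, 1.0, 0.0, 0.0]
ft_force: [-0.7, 1.4, 3.9]
width: 0.0157
grip_force: 19.6
```

carry_out(
  moves=[
    [-0.025,-0.066,0,0,0,0.5],
  ],
)

```text
time: 28.75
ee_pos: [0.6359, 0.1595, 0.1583]
eef_rot: [0.02, 1.0, 0.0, 0.0]
ft_force: [0.5, 1.1, 2.7]
width: 0.0164
grip_force: 19.6
```

carry_out(
  moves=[
    [-0.025,-0.066,0,0,0,0.5],
  ],
)

```text
time: 28.88
ee_pos: [0.6368, 0.1568, 0.1583]
eef_rot: [0.055, 0.998, 0.0, 0.0]
ft_force: [-0.3, 0.1, 3.9]
width: 0.0155
grip_force: 19.6
```

carry_out(
  moves=[
    [-0.025,-0.066,0,0,0,0.5],
  ],
)

```text
time: 29.0
ee_pos: [0.6375, 0.1541, 0.1583]
eef_rot: [0.09, 0.996, 0.0, 0.0]
ft_force: [-1.1, 0.6, 3.4]
width: 0.0159
grip_force: 19.6
```

```bash
python3 -c "
from h import *
to([*G[2],.157]); arc(2,4)"
```

```text
pos [0.6375 0.1541 0.1583] y-yaw 79.7 tilt [ 0.001  0.001 -1.   ] J [-0.64  0.47  0.45  1.49 -0.21  1.22  1.23] f [-1.11  0.63  3.38] w 0.015891497063581003 t 29.0
units [0.706 0.606 0.032] rz None
r 0.040938209565076884 ang 12.592898810793109 row [-0.025 -0.067 -0.   ] 0.5
```

No bite yet after about 0.9 rad of travel, so I continue in the same small steps.

carry_out(
  moves=[
    [-0.025,-0.066,0,0,0,0.5],
  ],
)

```text
time: 29.12
ee_pos: [0.638, 0.1513, 0.1582]
eef_rot: [0.124, 0.992, 0.0, 0.0]
ft_force: [0.1, 1.1, 3.8]
width: 0.0161
grip_force: 19.6
```

carry_out(
  moves=[
    [-0.025,-0.066,0,0,0,0.5],
  ],
)

```text
time: 29.25
ee_pos: [0.6383, 0.1485, 0.1583]
eef_rot: [0.159, 0.987, 0.0, 0.0]
ft_force: [-0.0, 0.5, 3.4]
width: 0.0157
grip_force: 19.6
```

carry_out(
  moves=[
    [-0.025,-0.066,0,0,0,0.5],
  ],
)

```text
time: 29.38
ee_pos: [0.6384, 0.1457, 0.1582]
eef_rot: [0.193, 0.981, 0.0, 0.0]
ft_force: [1.0, 0.5, 4.0]
width: 0.0159
grip_force: 19.6
```

carry_out(
  moves=[
    [-0.025,-0.066,0,0,0,0.5],
  ],
)

```text
time: 29.5
ee_pos: [0.6383, 0.1428, 0.1582]
eef_rot: [0.227, 0.974, 0.0, 0.0]
ft_force: [-0.1, 0.7, 3.1]
width: 0.0158
grip_force: 19.6
```

carry_out(
  moves=[
    [-0.025,-0.066,0,0,0,0.5],
  ],
)

```text
time: 29.62
ee_pos: [0.638, 0.1401, 0.1583]
eef_rot: [0.261, 0.965, 0.0, 0.0]
ft_force: [0.1, 0.8, 3.7]
width: 0.0158
grip_force: 19.6
```

carry_out(
  moves=[
    [-0.025,-0.066,0,0,0,0.5],
  ],
)

```text
time: 29.75
ee_pos: [0.6375, 0.1373, 0.1582]
eef_rot: [0.295, 0.956, 0.0, 0.0]
ft_force: [-1.0, 0.8, 4.2]
width: 0.0162
grip_force: 19.6
```

carry_out(
  moves=[
    [-0.025,-0.066,0,0,0,0.5],
  ],
)

```text
time: 29.88
ee_pos: [0.6369, 0.1345, 0.1582]
eef_rot: [0.328, 0.945, 0.0, 0.0]
ft_force: [0.1, 1.1, 4.4]
width: 0.016
grip_force: 19.6
```

carry_out(
  moves=[
    [-0.025,-0.066,0,0,0,0.5],
  ],
)

```text
time: 30.0
ee_pos: [0.636, 0.1318, 0.1582]
eef_rot: [0.361, 0.933, 0.0, 0.0]
ft_force: [-1.6, 0.6, 2.8]
width: 0.0159
grip_force: 19.6
```

carry_out(
  moves=[
    [-0.025,-0.066,0,0,0,0.5],
  ],
)

```text
time: 30.12
ee_pos: [0.6351, 0.1298, 0.1583]
eef_rot: [0.393, 0.92, 0.001, 0.0]
ft_force: [1.3, 4.1, 2.7]
width: 0.0157
grip_force: 19.7
```

carry_out(
  moves=[
    [-0.025,-0.066,0,0,0,0.5],
  ],
)

```text
time: 30.25
ee_pos: [0.6343, 0.1284, 0.1584]
eef_rot: [0.424, 0.906, 0.002, 0.0]
ft_force: [3.2, 7.6, 1.5]
width: 0.0161
grip_force: 19.8
```

carry_out(
  moves=[
    [-0.025,-0.066,0,0,0,0.5],
  ],
)

```text
time: 30.38
ee_pos: [0.6334, 0.1267, 0.1585]
eef_rot: [0.455, 0.89, 0.002, 0.001]
ft_force: [7.0, 7.7, 0.4]
width: 0.0159
grip_force: 19.9
```

carry_out(
  moves=[
    [-0.025,-0.066,0,0,0,0.5],
  ],
)

```text
time: 30.5
ee_pos: [0.632, 0.1244, 0.1585]
eef_rot: [0.486, 0.874, 0.002, 0.001]
ft_force: [7.3, 7.0, -0.4]
width: 0.0161
grip_force: 19.9
```

```bash
python3 -c "
from h import *
to([*G[2],.157]); arc(2,4)"
```

```text
pos [0.632  0.1244 0.1585] y-yaw 31.8 tilt [ 0.004  0.003 -1.   ] J [-0.73  0.47  0.62  1.54 -0.29  1.22  0.5 ] f [ 7.32  6.98 -0.37] w 0.016145824363170073 t 30.5
units [1.482 0.389 0.042] rz None
r 0.04031247627565572 ang -31.023621652058036 row [-0.03  -0.064 -0.   ] 0.5
```

Bite 3 is at about −20.6°, so the handle's target is about −110.6°. Carrying on.

carry_out(
  moves=[
    [-0.026,-0.065,0,0,0,0.5],
    [-0.026,-0.065,0,0,0,0.5],
    [-0.026,-0.065,0,0,0,0.5],
    [-0.026,-0.065,0,0,0,0.5],
    [-0.026,-0.065,0,0,0,0.5],
    [-0.026,-0.065,0,0,0,0.5],
    [-0.026,-0.065,0,0,0,0.5],
    [-0.026,-0.065,0,0,0,0.5],
    [-0.026,-0.065,0,0,0,0.5],
    [-0.026,-0.065,0,0,0,0.5],
    [-0.026,-0.065,0,0,0,0.5],
    [-0.026,-0.065,0,0,0,0.5],
    [-0.026,-0.065,0,0,0,0.5],
    [-0.026,-0.065,0,0,0,0.5],
    [-0.026,-0.065,0,0,0,0.5],
    [-0.026,-0.065,0,0,0,0.5],
    [-0.026,-0.065,0,0,0,0.5],
    [-0.026,-0.065,0,0,0,0.5],
    [0,0,0,0,0,0],
  ],
)

```text
time: 32.88
ee_pos: [0.588, 0.1066, 0.1584]
eef_rot: [0.907, 0.421, 0.002, 0.001]
ft_force: [9.5, 2.4, -2.4]
width: 0.0158
grip_force: 20.0
```

```bash
sed -i 's/\[.5975,.1452\]/[.5978,.1454]/' h.py; python3 -c "
from h import *
to([.5837,.1080,.157]); arc(2,4)"
```

```text
pos [0.588  0.1066 0.1584] y-yaw -40.2 tilt [ 0.005  0.001 -1.   ] J [-0.97  0.44  0.91  1.68 -0.37  1.2  -0.66] f [ 9.51  2.42 -2.43] w 0.01583998874489639 t 32.875
units [-0.043 -0.104  0.035] rz None
r 0.039986078968986656 ang -104.20035631735087 row [-0.028 -0.064 -0.   ] 0.5
```

carry_out(
  moves=[
    [-0.027,-0.065,0,0,0,0.5],
    [-0.027,-0.065,0,0,0,0.5],
    [-0.022,-0.052,0,0,0,0.4],
    [0,0,0,0,0,0],
  ],
)

```text
time: 33.38
ee_pos: [0.5808, 0.1092, 0.1584]
eef_rot: [0.944, 0.331, 0.002, 0.001]
ft_force: [10.9, 1.4, -3.2]
width: 0.0159
grip_force: 20.0
```

carry_out(
  moves=[
    [0,0,0,0,0,0],
    [0,0,0,0,0,0],
    [0,0,0,0,0,0],
  ],
  fingers=40,
)

```text
time: 33.75
ee_pos: [0.5785, 0.1088, 0.1575]
eef_rot: [0.944, 0.331, -0.0, -0.0]
ft_force: [-0.6, -0.1, 0.1]
width: 0.0364
grip_force: 0.0
```

carry_out(
  moves=[
    [0,0,-0.5,0,0,0],
    [0,0,-0.5,0,0,0],
    [0,0,-0.5,0,0,0],
    [0,0,-0.5,0,0,0],
    [0,0,0,0,0,0],
  ],
)

```text
time: 34.38
ee_pos: [0.5797, 0.1087, 0.2397]
eef_rot: [0.944, 0.331, 0.001, -0.0]
ft_force: [0.0, 0.1, 0.0]
width: 0.0399
grip_force: 0.0
```

```bash
python3 -c "
from h import *
g=handle('wrist','w7.png',np.array([.5837,.108]),'black'); print(geom(A[2],g)); to([*g,.157])
c=np.load('pics/w7.png.npy',allow_pickle=True).item(); cv2.imwrite('pics/w7v.png',c['pixels'][:,:,::-1])"
```

```text
wrist 882 mean [0.5866 0.1082] circ 0.586 0.1074 0.0096
(np.float64(0.03978149304581396), np.float64(-107.3267048491317))
pos [0.5792 0.1088 0.2384] y-yaw -51.4 tilt [ 0.001  0.001 -1.   ] J [-1.05  0.37  1.01  1.6  -0.32  1.35 -0.9 ] f [ 0.   -0.12 -0.29] w 0.039879091851497024 t 34.425
units [0.108 0.133 2.036] rz None
```

View pics/w7v.png

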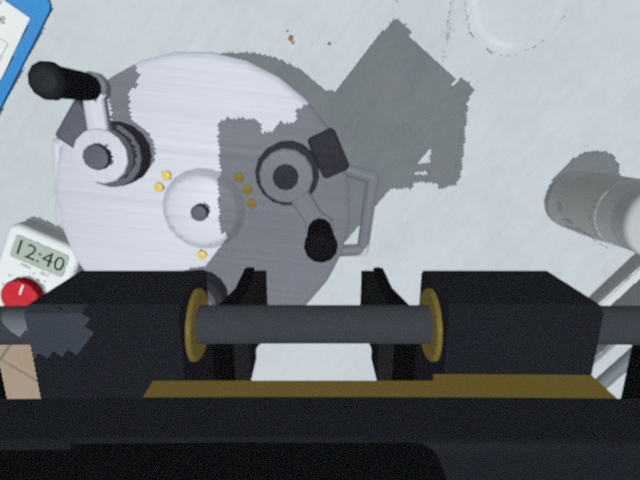

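Handle 3 (320,240) sits at about −107°, roughly 3° short of the target. I'll check against the boss (286,176) in the same picture and then top it up.

```bash
python3 -c "
from h import *
c=np.load('pics/w7.png.npy',allow_pickle=True).item(); a=onz(c,286,176,.139); print(a, geom(a[:2],np.array([.5863,.1078])))
c=np.load('pics/w6.png.npy',allow_pickle=True).item(); a=onz(c,285,176,.139); print(a, geom(a[:2],np.array([.615,.1814])))
to([.5863,.1078,.157])"
```

```text
[0.59984552 0.14515196 0.139     ] (np.float64(0.03973222890203602), np.float64(-109.93294220270421))
[0.5977179 0.1452529 0.139    ] (np.float64(0.04006599064878083), np.float64(64.44731391493823))
pos [0.5792 0.1088 0.2384] y-yaw -51.4 tilt [ 0.001  0.001 -1.   ] J [-1.05  0.37  1.01  1.6  -0.32  1.35 -0.9 ] f [ 0.   -0.12 -0.29] w 0.039879091851497024 t 34.425
units [0.121 0.131 2.036] rz None
```

Measured boss-to-handle inside single pictures, lever 3 is about 89° past its bite; with the averaged axis it comes out nearer 86°. Levers 1 and 2 are each about 88° past theirs. The gripper is clear of everything, so I'm handing in.

```bash
python3 -c "
from h import *
print(r.close_job())"
```

```text
the job is handed in; nothing more can be done
None
```

I tightened the three clamps in order (red, then the two black ones clockwise), each to about 88° past its felt bite (my estimate, good to a few degrees), and handed the job in at about 34 s; the red lever stopped about 8° short at first, so I re-gripped it and finished it before starting the next.

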